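Hood down, then hold a dopped blank just clear of the flat lap

ROBOT

A 6-joint arm with a two-finger parallel gripper is mounted at the origin on the work surface. World frame = base frame: x ahead of the robot, y to its left, z up, the work surface at z = 0. Lengths are in m, angles in rad, forces in N, time in s.
With the tool pointing down it reaches from about 0.375 to 0.9 m from the base axis. Payload 3.1 kg.
Tool frame: the origin (TCP) lies midway between the tips of the shut fingers; the grasp point (between the pads) lies 19 mm behind it; z points along the fingers, y is the direction in which the jaws open and shut (so a half turn about z gives the same grasp; the last joint's range is limited). The gripper opens to 85 mm and grips with 20 to 120 N. Pads are 22 mm wide; open, the fingers measure 114 mm over their backs; the gripper's body (76 mm by 85 mm) begins 54 mm behind the grasp point. The pads swing forward as they close: fully open they stand 13 mm farther back than shut.
Start: joints at [-1.514, 0.527, 1.433, -0, 1.181, -0.178], TCP at [0.145, -0.608, 0.231] pointing down, gripper open.
Joint ranges: [-3.08, 3.08], [-0.75, 2.2], [0.22, 2.44], [-1.43, 4.57], [0, 2.65], [-2.85, 2.85]. Speed limits (rad/s): [2.79, 2.79, 3.14, 3.14, 3.14, 3.14].

INTERFACE

Orientations are given as a unit quaternion [x, y, z, w].
In Python, from station import manip gives the robot as it stands. The module is installed in compiled form; this text tells all that it offers.
- The arm moves only by the tool drive_tool, never from a script. Its argument "deltas" is one flat list of numbers, 4 for each row, row after row: the shift along the tool's x, y, z in cm, then the turn about the tool's z in degrees. A call has 1 to 12 rows; each row is the pose to reach, as a shift and turn from the pose measured when the call began, along the tool's axes at that moment; what a row does not reach only later rows make up. A row lasts 1/10 s, in which the tool goes at most 50 mm and 8.59 degrees, less where a joint would pass 70% of its speed; a pose out of reach is approached as far as the arm can. A call with a gripper value outside its range is refused whole. "hand" is the finger opening in cm, from 0 to 8.54, set as the call begins (left out, the last holds). The fingers move at their own pace and stop on an object; "squeeze" is the grip in N (left out, the last holds). Time passes only in rows, so rows that repeat a pose let the fingers close. It gives the time, the measured TCP pose, the force and the opening at its end, in the units of the state.
- manip.sense(): the state, without advancing time (a new reading comes with each control period).
- manip.snapshot(name): name is "scene" or "top" or "wrist"; returns a dict with "frame" (400x640x3 uint8, red, green, blue), "depth" (400x640 float32, m along the optical axis (not along the pixel's ray), 0 where there is no reading), "fx", "fy", "cx", "cy" (pixels), "R" (3x3) and "t" (3): a world point X has camera coordinates R X + t. Camera axes: x right, y down, z forward; pixel columns grow to the right and rows downward; lengths in m; the calibration is good to about 2 mm. A picture is of the moment at which its call begins.
- manip.sign_off(): hands the job in, once; it reports no verdict.
The state is a dict: "t": time; "q": joint angles; "qd": joint speeds; "tau": joint torques, N m; "tcp_pos": TCP position; "tool_rot": TCP orientation; "force": force on the tool from outside, world axes, zero at the start; "ft_torque": the same for the moment, N m; "finger_gap": opening from 0.0 (shut) to 1.0 (fully open).
Only numpy, scipy, OpenCV 4.12 (cv2) and the standard library are available. Lean on these libraries where they do the work, as an engineer would, in place of code of your own. Each camera call takes 0.05 s, during which the arm holds its last target.

TASK

Get the flat lap ready to grind the oblong blank: first swing the splash hood fully down over the back half of the lap, then take the dop stick with the oblong blank from the tray, carry it over the splash guard and hold it upright over the open front half of the lap, straight in front of the spindle nut and half-way between the nut and the front edge of the lap, with the blank's long side pointing at the nut and its face about 5 mm clear of the lap. The blank and its stick must not touch the machine, and the other dopped stones, the bottle and the jar stay where they are. Finish while still holding it there, still, so that the motor can be switched on before the stone is brought down.

Things in the scene. Friction and masses are not known exactly. Their poses are not given: they have to be found in the camera images.
- machine: Flat lap (grinder with a level disc): white sheet-metal housing 250 x 250 mm, fixed to the bench, heading varies. Origin: underside centre, below the spindle. x points from the front (control panel) to the back (hood hinge), y left, z up. On it a square drip pan 236 x 236 mm, whose upright walls (4 mm thick) are the splash guard: 165 mm above the bench, rolled front edge 167 mm.
- nut_top (a point): Top centre of the brass spindle nut (22 mm diameter, on a 32 mm washer), 147 mm above the bench, at the centre of the lap. The lap is a steel disc of 152 mm diameter in the pan, its upper face 135 mm above the bench; it does not turn.
- spout (a point): End of the copper water tap's spout, 180 mm above the bench. The thin tap stands on the pan's left (+y) wall at machine x = -8 mm, reaches 204 mm above the bench and arches inwards to this point (machine y = 66 mm).
- work_spot (a point): The point on the lap's upper face (135 mm above the bench) over which the blank is held: 44 mm in front of the spindle axis, short of the front edge of the lap by 32 mm (machine x = -44 mm, y = 0). Axes as the machine's: x points at the nut and on to the back. Nothing marks it.
- hood (a joint): Angle of the splash hood, rad: 0 = fully down (a stop), grows as its front swings up; starts at 0.6 to 1.1. White sheet-metal box 236 wide, 89 deep, 28 high (mm), hinged on the pan's back wall; down, its top is 196 mm above the bench, its front edge 27 mm behind the spindle axis. The hinge has friction (0.25 N m): it stays where it is let go; closing takes 1 to 8 N at the tab.
- hood_tab (a point): Point in the hood's black grip tab, a flat bar at the middle of its front edge: 22 mm wide (along machine y; can be pinched across from above), 11 mm thick, 35 mm long. The point: 16 mm from the free end, mid-thickness; seen from the hinge 108 mm forward and 22.5 mm up when down (machine x = 8 mm, 190.5 mm above the bench). Turns with the hood.
- hood_hinge (a point): Middle of the hood's hinge line, fixed to the machine: 116 mm behind the spindle axis, 168 mm above the bench. The hinge line runs along the machine's y axis.
- tray: Shallow wooden dop tray 270 x 120 mm, rim 14 mm high, fixed to the bench, grey matting, its floor 6 mm above the bench. Origin: centre of its underside; x along its length. The three dopped stones stand in a row along its length, in any order, about 85 mm apart.
- oblong_mid (a point): The piece to carry: a brown stone blank 40 x 22 x 8 mm glued to the lower end of an upright round wooden dop stick of 16 mm diameter, the blank's flat face down on the tray floor; 76 mm tall in all, the bare stick is from 13 mm up to the top; 30 to 65 g. This point is on the stick's axis half-way up, 38 mm above the blank's lower face. x along the blank's 40 mm side, z up along the stick.
- round_mid (a point): Bystander: the same stick and stone, but the blank is a disc of 28 mm diameter; point half-way up, 38 mm above its lower face.
- square_mid (a point): Bystander: the same stick and stone, but the blank is 24 x 24 mm; point half-way up, 38 mm above its lower face.
- bottle: Bystander: white plastic bottle, 60 mm diameter, 170 mm tall; origin at the centre of its underside.
- jar: Bystander: low glass jar with a white lid, 54 mm diameter, 50 mm tall; origin at the centre of its underside.
There are look-alikes about, which are no part of the job. Leave any green or turquoise look-alike of the part that bears oblong_mid alone. What is shaped like the part that bears round_mid but yellow is not meant.

How it is judged:
On the way:
1. the hood is fully down while the oblong blank still stands in the tray (value of joint hood below 0.06 rad and distance of oblong_mid from where it was at the start of the episode below 0.02 m), for 0.2 s.
At the end, for the whole second after the job is handed in: Fingers hold the blank still, face 1.5-12 mm above the lap, not touching the machine, within 12 mm of the work spot, stick within 0.12 rad of upright, long side within 0.21 rad of the line to the nut; hood under 0.06 rad; other stones upright; all bystanders within 30 mm of their start (horizontal distance between oblong_mid and work_spot below 0.012 m and z of oblong_mid in the frame of work_spot between 0.0395 and 0.05 m and angle between oblong_mid's own z axis and vertical below 0.12 rad and angle between the x axis of oblong_mid and the x axis of work_spot, either way round below 0.21 rad and value of joint hood below 0.06 rad and contact force between oblong and the fingers above 1 N and contact force between oblong and machine below 0.1 N and linear speed of oblong below 0.02 m/s and distance of each of round_mid, square_mid, bottle, jar from where it was at the start of the episode below 0.03 m and angle between each of round_mid, square_mid's own z axis and vertical below 0.2 rad); the arm keeps its last pose, push and grip.
It fails at once if the blank or its stick strikes the machine (over 1 N) (contact force between oblong and machine above 1 N).
It fails at once if another dopped stone, the bottle or the jar is moved by more than 30 mm (distance of any of round_mid, square_mid, bottle, jar from where it was at the start of the episode above 0.03 m).
It also fails if it takes over 58 s, if anything falls off the work surface, if the arm or the gripper's body presses on something with over 40 N, if the wrist force passes 120 N, or if a joint passes its speed limit or range.

## Working session

There is one attempt and no reset: what is moved stays moved. The work goes in short steps, Python scripts to look and compute and a tool call to move; the robot and the scene stay as the last step left them, time stands still between calls to the robot, and variables do not carry over. Pictures are saved under pics/ and viewed, and the job is handed in when it is done.

Besides the shell and the picture viewer there is one more tool, called after "Request:" as name(argument=value, ...) on one line, values as JSON. drive_tool: Moves the arm, as the interface text tells. Its arguments: {"type":"object","properties":{"deltas":{"type":"array"},"hand":{"type":"number"},"squeeze":{"type":"number"}},"required":["deltas"]}

```bash
mkdir -p pics; cat > h.py <<'E'
import numpy as np, cv2, pickle
from station import manip
def snap(name,fn):
    s=manip.snapshot(name); pickle.dump(s,open(f'pics/{fn}.pkl','wb'))
    cv2.imwrite(f'pics/{fn}.png',s['frame'][:,:,::-1]); return s
def load(fn): return pickle.load(open(f'pics/{fn}.pkl','rb'))
def px(s,u,v,d=None):
    d=s['depth'][int(v),int(u)] if d is None else d
    c=np.array([(u-s['cx'])/s['fx']*d,(v-s['cy'])/s['fy']*d,d]); return s['R'].T@(c-s['t'])
def pz(s,u,v,z):
    r=s['R'].T@np.array([(u-s['cx'])/s['fx'],(v-s['cy'])/s['fy'],1]); o=-s['R'].T@s['t']
    return o+r*(z-o[2])/r[2]
def proj(s,X):
    c=s['R']@np.array(X)+s['t']; return c[0]/c[2]*s['fx']+s['cx'],c[1]/c[2]*s['fy']+s['cy']
def crop(s,fn,x0,y0,x1,y1,k):
    cv2.imwrite(f'pics/{fn}.png',cv2.resize(s['frame'][y0:y1,x0:x1,::-1],None,fx=k,fy=k,interpolation=cv2.INTER_CUBIC))
E
python3 - <<'E'
from h import *
for n in ('scene','top','wrist'):
    s=snap(n,n+'0'); print(n,s['fx'],-s['R'].T@s['t'],s['R'].round(3).tolist())
st=manip.sense(); print({k:np.round(v,3) for k,v in st.items()})
E
```

```text
scene 492.8014590862333 [ 1.19984018 -0.13220423  0.80310323] [[0.232, 0.973, -0.015], [0.696, -0.176, -0.697], [-0.68, 0.151, -0.717]]
top 422.22968005791 [0.44677336 0.03779202 1.11213925] [[0.007, -1.0, 0.03], [-0.992, -0.011, -0.123], [0.123, -0.029, -0.992]]
wrist 277.35950525383186 [ 0.21775042 -0.59057671  0.37334405] [[0.233, -0.973, -0.002], [-0.931, -0.224, 0.289], [-0.282, -0.065, -0.957]]
{'t': np.float64(0.15), 'q': array([-1.514,  0.528,  1.434, -0.   ,  1.181, -0.178]), 'qd': array([-0.001, -0.001, -0.004, -0.001,  0.001, -0.   ]), 'tau': array([ 0.0000e+00, -4.4274e+01, -1.7828e+01, -0.0000e+00,  6.0000e-03,
        0.0000e+00]), 'tcp_pos': array([ 0.145, -0.607,  0.231]), 'tool_rot': array([ 0.993,  0.117,  0.   , -0.001]), 'force': array([ 0.328, -0.314, -0.012]), 'ft_torque': array([ 0.005, -0.057,  0.03 ]), 'finger_gap': np.float64(1.001)}
```

View pics/scene0.png

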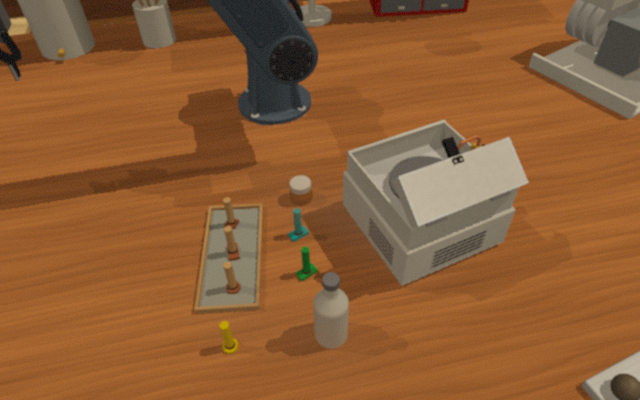

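View pics/top0.png

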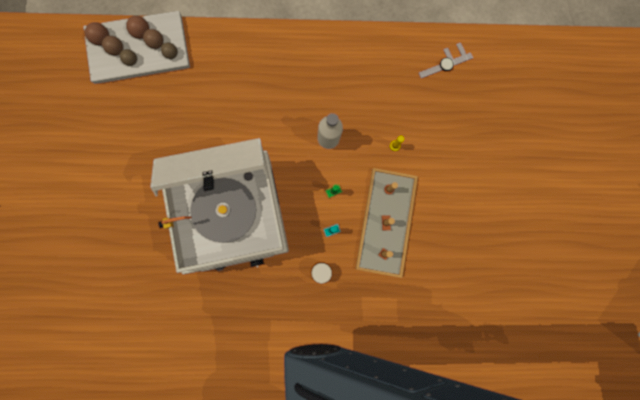

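View pics/wrist0.png

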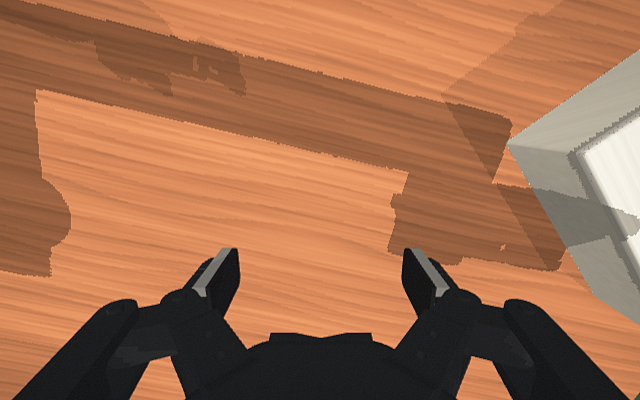

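```bash
python3 - <<'E'
from h import *
s=load('top0'); crop(s,'t_m',140,125,300,285,5-0); crop(s,'t_t',310,110,430,290,4)
s=load('scene0'); crop(s,'s_t',185,170,355,360,4); crop(s,'s_m',330,110,540,280,3.8)
E
python3 - <<'E'
import cv2
im=cv2.imread('pics/t_m.png'); print(im.shape); cv2.imwrite('pics/t_m.png',cv2.resize(im,(600,600)))
im=cv2.imread('pics/s_t.png'); print(im.shape); cv2.imwrite('pics/s_t.png',cv2.resize(im,(510,570)))
im=cv2.imread('pics/t_t.png'); print(im.shape); cv2.imwrite('pics/t_t.png',cv2.resize(im,(400,600)))
E
```

```text
(800, 800, 3)
(760, 680, 3)
(720, 480, 3)
```

View pics/t_m.png

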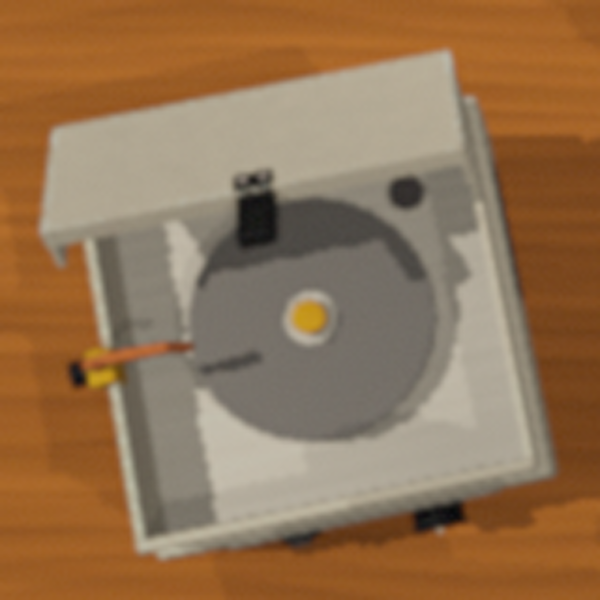

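View pics/t_t.png

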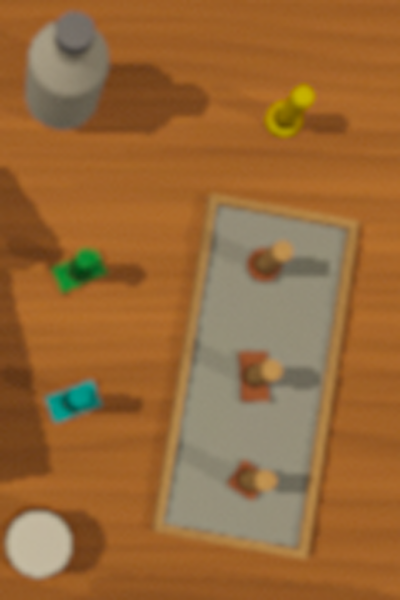

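View pics/s_t.png

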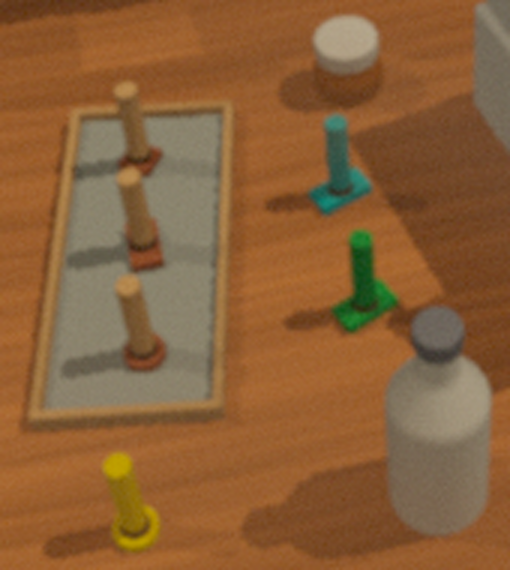

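View pics/s_m.png

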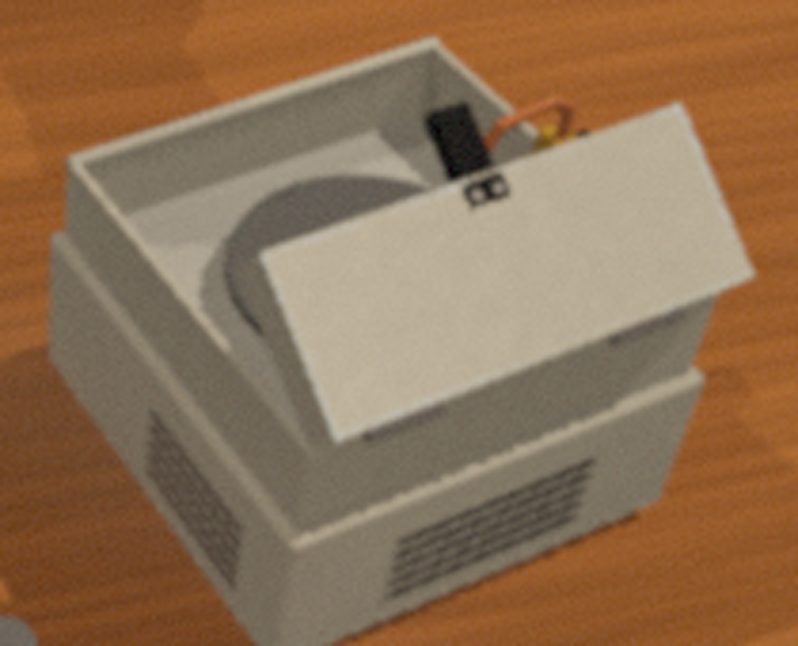

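```bash
cat >> h.py <<'E'
def cloud(s):
    v,u=np.mgrid[0:400,0:640]; d=s['depth']
    c=np.stack([(u-s['cx'])/s['fx']*d,(v-s['cy'])/s['fy']*d,d],-1)
    P=(c-s['t'])@s['R']; P[d<=0]=np.nan; return P
E
python3 - <<'E'
from h import *
s=load('top0'); P=cloud(s)
k=140/1; 
print('nut',pz(s,222.1,209.3,.147),px(s,222,209))
m=(P[...,2]>.155)&(P[...,2]<.176); m[:, :140]=0; m[:,300:]=0; m[:125]=0;m[285:]=0
Q=P[m]; print(m.sum()); r=cv2.minAreaRect(Q[:,:2].astype(np.float32)*1000); print(r, cv2.boxPoints(r).round(1).tolist())
for c in range(170,290,8):
    col=np.where(m[240:,c])[0]
    print(c, [(v+240,P[v+240,c].round(4).tolist()) for v in col])
# lap
m=(abs(P[...,2]-.135)<.004); m[:, :140]=0; m[:,300:]=0; m[:125]=0;m[285:]=0
print('lap',m.sum(), P[m].mean(0))
for nm,(u,v) in dict(rt=(310+282*.3,110+250*.3),sq_or_mid=(310+270*.3,110+371*.3),low=(310+264*.3,110+481*.3)).items(): print(nm,pz(s,u,v,.082),px(s,u,v))
E
```

```text
nut [0.54202301 0.22716807 0.147     ] [0.5428409  0.22768067 0.14566777]
878
((539.4901123046875, 238.56472778320312), (237.35850524902344, 258.232177734375), 12.472407341003418) [[395.70001220703125, 339.0], [451.5, 86.9000015258789], [683.2999877929688, 138.10000610351562], [627.5, 390.29998779296875]]
170 []
178 [(np.int64(262), [0.4226, 0.3183, 0.157]), (np.int64(263), [0.4205, 0.3174, 0.1596]), (np.int64(264), [0.4183, 0.3179, 0.1576]), (np.int64(265), [0.4161, 0.3174, 0.159]), (np.int64(266), [0.4142, 0.3152, 0.1661]), (np.int64(267), [0.4119, 0.316, 0.1629]), (np.int64(268), [0.4099, 0.3147, 0.1672]), (np.int64(269), [0.4077, 0.3147, 0.1668]), (np.int64(270), [0.4056, 0.3142, 0.1682]), (np.int64(271), [0.4034, 0.3147, 0.166]), (np.int64(272), [0.401, 0.3161, 0.161])]
186 [(np.int64(267), [0.412, 0.2986, 0.1629]), (np.int64(268), [0.41, 0.2976, 0.1661]), (np.int64(269), [0.4078, 0.2976, 0.1656]), (np.int64(270), [0.4056, 0.2976, 0.1655])]
194 [(np.int64(265), [0.4166, 0.2806, 0.1656]), (np.int64(266), [0.4144, 0.2803, 0.1664]), (np.int64(267), [0.4123, 0.2795, 0.1692]), (np.in
[... 1342 characters left out ...]
, 0.1233, 0.1676]), (np.int64(252), [0.4461, 0.123, 0.1702]), (np.int64(253), [0.4439, 0.1237, 0.1625])]
274 [(np.int64(248), [0.455, 0.106, 0.1648]), (np.int64(249), [0.4528, 0.1056, 0.1694]), (np.int64(250), [0.4506, 0.1059, 0.1651]), (np.int64(251), [0.4484, 0.1058, 0.1658])]
282 [(np.int64(247), [0.4574, 0.0885, 0.1611]), (np.int64(248), [0.4551, 0.088, 0.1703]), (np.int64(249), [0.4529, 0.0882, 0.165])]
lap 3201 [0.53944106 0.22916591 0.13491851]
rt [ 0.61346742 -0.18371516  0.082     ] [ 0.61381986 -0.1841835   0.07982195]
sq_or_mid [ 0.52308505 -0.17343288  0.082     ] [ 0.52289385 -0.17290365  0.08458101]
low [ 0.44264088 -0.16788062  0.082     ] [ 0.44263353 -0.16824632  0.08016832]
```

```bash
python3 - <<'E'
from h import *
s=load('top0'); P=cloud(s)
a=.217; nut=np.array([.542,.2272]); ex=np.array([np.cos(a),np.sin(a)]); ey=np.array([-ex[1],ex[0]])
def M(p): d=p[...,:2]-nut; return np.stack([d@ex,d@ey,p[...,2]],-1)
Q=M(P)
print('tab',Q[178:190,205:212].reshape(-1,3)[::6].round(4).tolist())
for n in ('top0','scene0'):
    s=load(n); Q=M(cloud(s)).reshape(-1,3)
    m=(Q[:,0]>.03)&(Q[:,0]<.2)&(abs(Q[:,1])<.09)&(Q[:,2]>.21)&(Q[:,2]<.33); R=Q[m]
    for _ in range(3):
        p=np.polyfit(R[:,0],R[:,2],1); r=R[:,2]-np.polyval(p,R[:,0]); R=R[abs(r)<2.5*r.std()]
    print(n,m.sum(),len(R),p,np.arctan(p[0]),r.std(),R.min(0),R.max(0))
# tray items
s=load('top0');P=cloud(s)
f=s['frame'].astype(int)
sub=np.zeros((400,640),bool); sub[165:280,355:420]=1
m=sub&(f[...,0]-f[...,1]>45)&(f[...,0]<190)&(P[...,2]<.03)
n,l,st,c=cv2.connectedComponentsWithStats(m.astype(np.uint8)); print(st.tolist())
for (u,v) in [(387,222)]:
  pass
for nm in('top0','scene0'):
  Q=cloud(load(nm)).reshape(-1,3)
  for c in [(.613,-.184),(.523,-.173),(.4426,-.168)]:
    d=Q[(np.hypot(Q[:,0]-c[0],Q[:,1]-c[1])<.02)&(Q[:,2]>.06)]; print(nm,len(d),d.mean(0),d[d[:,2]>.078].mean(0))
E
```

```text
tab [[0.0576, 0.0059, 0.2449], [0.0541, -0.007, 0.2496], [0.0524, -0.0047, 0.2497], [0.0504, -0.0027, 0.2516], [0.0482, -0.0008, 0.2543], [0.0461, 0.0011, 0.2565], [0.0438, 0.0028, 0.2597], [0.0428, 0.0057, 0.2568], [0.04, -0.0064, 0.2582], [0.038, -0.0045, 0.2604], [0.036, -0.0025, 0.2622], [0.0343, -0.0002, 0.2626], [0.0329, 0.0023, 0.2614], [0.0317, 0.005, 0.2596]]
top0 1907 1704 [-0.71003225  0.28672606] -0.6174273332846125 0.001757816639273607 [ 0.03017981 -0.08998032  0.21000353] [0.11101876 0.0899873  0.2663877 ]
scene0 3060 2957 [-0.72328127  0.28867332] -0.6261806975607233 0.0015230779813121922 [ 0.03442874 -0.08994484  0.21002745] [0.11245181 0.08991244 0.26335143]
[[0, 0, 640, 400, 253010], [355, 165, 65, 115, 2877], [385, 185, 7, 9, 25], [382, 216, 8, 5, 29], [382, 224, 9, 6, 36], [407, 231, 1, 1, 1], [382, 249, 4, 2, 7], [379, 253, 8, 6, 15]]
top0 43 [ 0.61341365 -0.18193173  0.07772457] [ 0.61420714 -0.1835148   0.0810346 ]
top0 43 [ 0.52464787 -0.1729566   0.07843038] [ 0.5247845  -0.17457407  0.08136786]
top0 42 [ 0.44450064 -0.16710821  0.07937269] [ 0.44457161 -0.16797079  0.08126563]
scene0 104 [ 0.62018335 -0.18564032  0.07536237] [ 0.61779714 -0.18568551  0.08090456]
scene0 92 [ 0.53189271 -0.17635928  0.07467014] [ 0.52975858 -0.17630135  0.08107753]
scene0 84 [ 0.4507516  -0.17036156  0.07478906] [ 0.44828365 -0.17071737  0.08115358]
```

```bash
cat >> h.py <<'E'
from scipy.spatial.transform import Rotation as Ro
A=.217; NUT=np.array([.542,.2272]); EX=np.array([np.cos(A),np.sin(A)]); EY=np.array([-EX[1],EX[0]])
def mach(x,y,z): return np.array([*(NUT+x*EX+y*EY),z])
def delta(X):
    st=manip.sense(); R=Ro.from_quat(st['tool_rot']).as_matrix()
    return (R.T@(np.array(X)-st['tcp_pos'])*100).round(2)
def yaw():
    R=Ro.from_quat(manip.sense()['tool_rot']).as_matrix(); return np.arctan2(R[1,0],R[0,0]),R[:,2]
E
python3 - <<'E'
from h import *
print(yaw()); print(delta(mach(.049,0,.30)))
E
```

```text
(np.float64(0.23480004199693594), array([-9.61860932e-05,  1.66459664e-03, -9.99998610e-01]))
[ 62.89 -71.86  -6.81]
```

Request:
drive_tool(deltas=[2,-2.3,-3,0,5,-5.7,-6,0,8,-9.1,-8,0,11,-12.6,-8,0,14,-16,-8,0,17,-19.4,-8,0,20,-22.9,-8,0,23,-26.3,-8,0,26,-29.7,-8,0,29,-33.1,-8,0,32,-36.6,-8,0,35,-40,-8,0], hand=0)

```text
t: 1.35
tcp_pos: [0.393, -0.1351, 0.3114]
tool_rot: [0.993, 0.117, 0.0, -0.001]
force: [0.5, -1.0, 0.6]
finger_gap: -0.005
```

```bash
python3 - <<'E'
from h import *
print(yaw()); print(delta(mach(.049,0,.29)))
snap('wrist','w1')
E
```

```text
(np.float64(0.2344399013126986), array([ 2.30879468e-05,  1.62122969e-03, -9.99998686e-01]))
[ 27.8  -31.69   2.2 ]
```

View pics/w1.png

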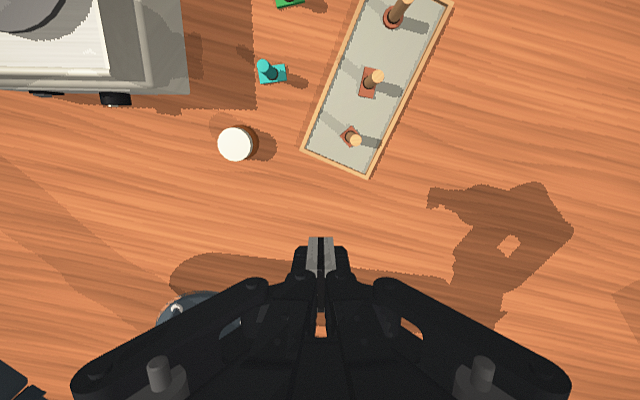

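Request:
drive_tool(deltas=[3,-3.4,0,0,6,-6.8,0,0,9,-10.2,0,0,12,-13.7,0,0,15,-17.1,0,0,18,-20.5,0,0,21,-23.9,0,0,24,-27.3,0,0,26.5,-30.2,0,0,27.8,-31.7,0,0,27.8,-31.7,0.8,0])

```text
t: 2.5
tcp_pos: [0.5912, 0.2475, 0.3066]
tool_rot: [0.993, 0.121, 0.003, -0.004]
force: [-0.6, 0.4, -0.1]
finger_gap: -0.004
```

```bash
python3 - <<'E'
from h import *
print(yaw()); 
for th in (.62,.5,.35,.2,.1,0,-.03):
    c,s_=np.cos(th),np.sin(th)
    print(th,delta(mach(.116-(.116*c-.028*s_)+.011,0,.168+.116*s_+.028*c)))
s=snap('scene','s2'); crop(s,'s2',300,80,560,280,3)
E
```

```text
(np.float64(0.24297539158649925), array([ 0.00485482,  0.00861235, -0.99995113]))
0.62 [-0.41  0.95  4.83]
0.5 [-1.44  0.93  5.83]
0.35 [-2.55  0.91  7.23]
0.2 [-3.43  0.9   8.78]
0.1 [-3.89  0.9   9.88]
0 [-4.24  0.9  11.03]
-0.03 [-4.32  0.9  11.38]
```

View pics/s2.png

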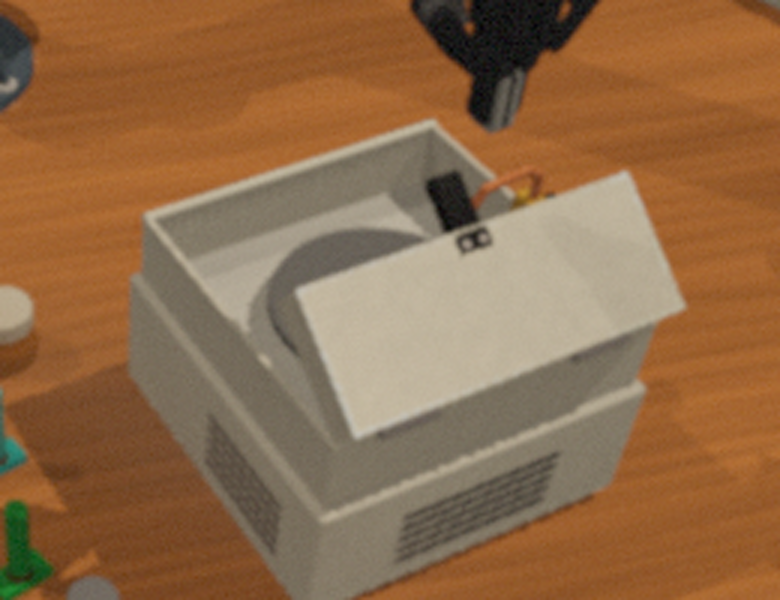

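Request:
drive_tool(deltas=[-0.4,0.9,1.5,0,-0.4,0.9,3,0,-0.4,0.9,4,0,-0.4,0.9,4.6,0,-0.7,0.9,5.1,0,-1.1,0.9,5.5,0,-1.4,0.9,5.9,0])

```text
t: 3.25
tcp_pos: [0.5777, 0.2335, 0.2456]
tool_rot: [0.993, 0.121, 0.001, -0.003]
force: [-0.7, -1.0, 1.3]
finger_gap: -0.0
```

```bash
python3 - <<'E'
from h import *
print(yaw(),manip.sense()['force']); 
for th in (.5,.35,.2,.1,0,-.03):
    c,s_=np.cos(th),np.sin(th)
    print(th,delta(mach(.116-(.116*c-.028*s_)+.011,0,.168+.116*s_+.028*c)))
s=snap('scene','s3'); crop(s,'s3',300,80,560,280,3)
E
```

```text
(np.float64(0.2418084177329144), array([ 8.54445554e-04,  6.02181335e-03, -9.99981504e-01])) [-0.73370239 -1.04730794  1.34295855]
0.5 [ 0.24 -0.15 -0.26]
0.35 [-0.86 -0.17  1.15]
0.2 [-1.74 -0.18  2.7 ]
0.1 [-2.19 -0.19  3.81]
0 [-2.53 -0.19  4.95]
-0.03 [-2.61 -0.19  5.3 ]
```

View pics/s3.png

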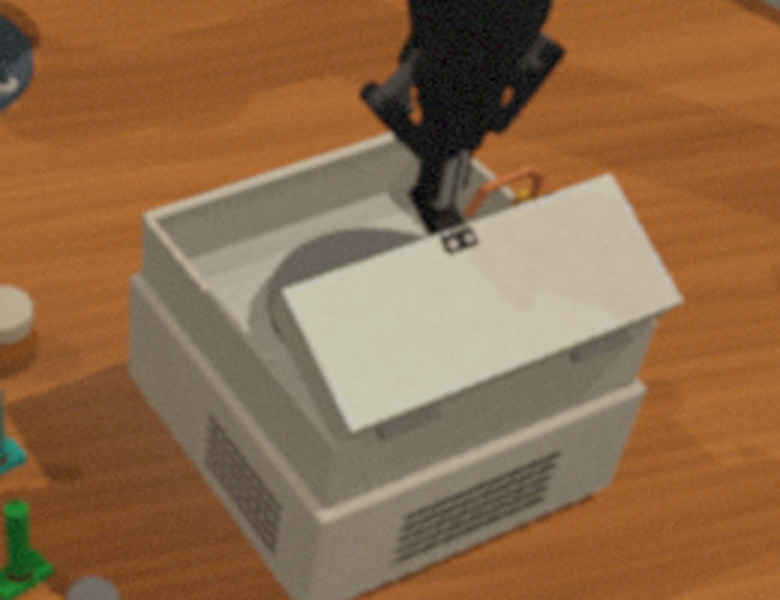

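The fingertip sits on the tab and the hood has begun to swing down. I continue along the arc.

Request:
drive_tool(deltas=[-0.4,-0.2,0.6,0,-0.8,-0.2,1.1,0,-1.2,-0.2,1.7,0,-1.5,-0.2,2.2,0,-1.7,-0.2,2.7,0,-2,-0.2,3.3,0,-2.2,-0.2,3.8,0,-2.4,-0.2,4.4,0,-2.5,-0.2,4.8,0,-2.5,-0.2,5,0])

```text
t: 4.3
tcp_pos: [0.5515, 0.2297, 0.1959]
tool_rot: [0.993, 0.121, -0.001, -0.003]
force: [-5.8, -0.5, 18.9]
finger_gap: -0.003
```

```bash
python3 - <<'E'
from h import *
print(manip.sense()['force'],delta(mach(.011,0,.196)))
s=snap('scene','s4'); crop(s,'s4',300,80,560,280,3)
for n in ['scene']:
    P=cloud(s).reshape(-1,3); d=P[:,:2]-NUT; Q=np.c_[d@EX,d@EY,P[:,2]]
    m=(Q[:,0]>.03)&(Q[:,0]<.112)&(abs(Q[:,1])<.09)&(Q[:,2]>.185)&(Q[:,2]<.25); R=Q[m]
    for _ in range(3):
        p=np.polyfit(R[:,0],R[:,2],1); r=R[:,2]-np.polyval(p,R[:,0]); R=R[abs(r)<2*r.std()]
    print(len(R),p)
E
```

```text
[-5.80511432 -0.47605466 18.87278708] [ 0.12  0.04 -0.01]
2710 [-1.68622422e-04  1.95191963e-01]
```

View pics/s4.png

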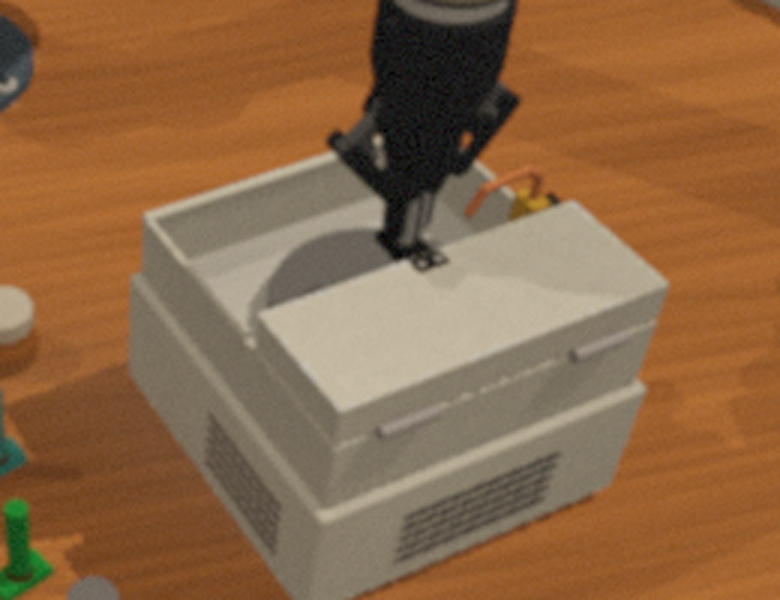

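Request:
drive_tool(deltas=[0.2,0,-3,0,0.2,0,-7,0,0.2,2,-10,0,0,6,-12,0,-1,11,-12,0,-2,16,-12,0,-3,21,-12,0,-4,26,-12,0,-5,31,-12,0,-6,34,-12,0,-6,34,-12,0], hand=5)

```text
t: 5.45
tcp_pos: [0.5745, -0.1207, 0.3132]
tool_rot: [0.993, 0.118, -0.001, -0.002]
force: [-0.0, -0.4, 0.3]
finger_gap: 0.585
```

```bash
python3 - <<'E'
from h import *
print(manip.sense()['force'],yaw(),delta([.526,-.175,.2]))
s=snap('wrist','w5')
s=snap('scene','s5'); crop(s,'s5c',300,80,560,280,3)
P=cloud(s).reshape(-1,3); d=P[:,:2]-NUT; Q=np.c_[d@EX,d@EY,P[:,2]]
m=(Q[:,0]>.03)&(Q[:,0]<.112)&(abs(Q[:,1])<.09)&(Q[:,2]>.185)&(Q[:,2]<.25); R=Q[m]
print(len(R),np.polyfit(R[:,0],R[:,2],1))
E
```

```text
[-0.03598882 -0.43399432  0.3320075 ] (np.float64(0.2358895952256417), array([-0.00318088,  0.00356364, -0.99998859])) [-5.96  4.19 11.32]
3042 [-0.00074398  0.19533444]
```

View pics/w5.png

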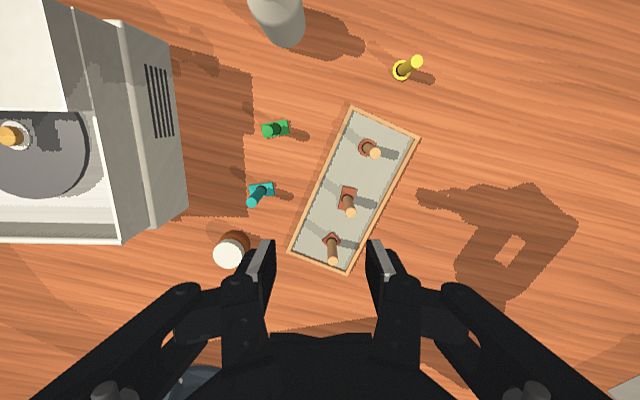

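View pics/s5.png

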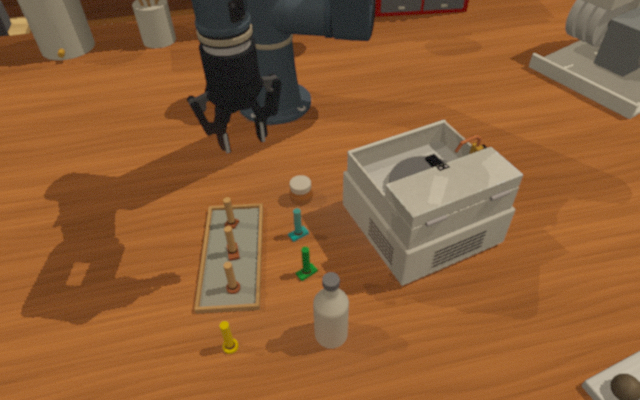

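```bash
python3 - <<'E'
from h import *
s=load('w5'); crop(s,'w5c',280,100,430,280,4)
im=cv2.imread('pics/w5c.png'); print(im.shape)
im=cv2.resize(im,(500,600)); cv2.imwrite('pics/w5c.png',im)
s=load('w1'); crop(s,'w1c',330,40,420,160,5)
E
```

```text
(720, 600, 3)
```

View pics/w5c.png

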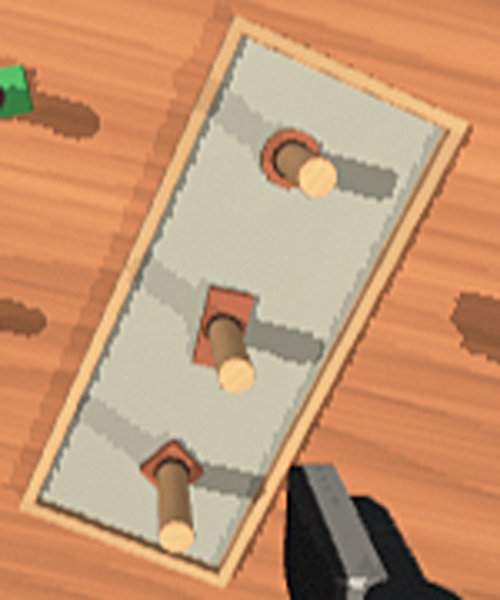

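View pics/w1c.png

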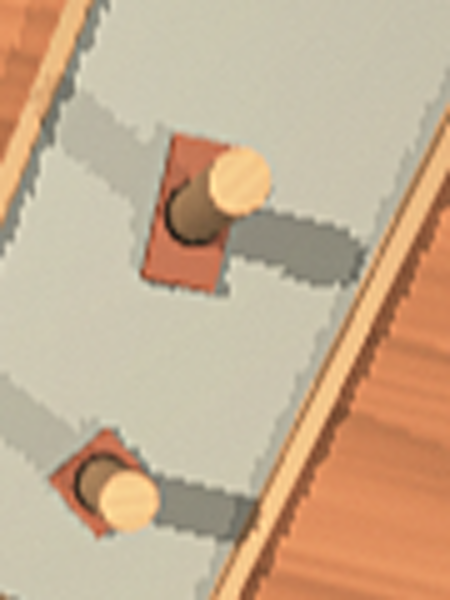

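```bash
python3 - <<'E'
from h import *
for n,ox,oy,k,pts,top in (('w1',330,40,5,[(175,131),(141,277),(214,293)],(240,181)),('w5',280,100,10/3,[(210,287),(194,361),(257,297)],(236,376))):
    s=load(n); g=lambda p,z: pz(s,ox+(p[0]+.5)/k-.5,oy+(p[1]+.5)/k-.5,z)
    q=[g(p,.014) for p in pts]; print(n,[x[:2].round(4) for x in q],'top',g(top,.082)[:2])
    d=q[0]-q[1]; print('yaw',np.arctan2(d[1],d[0]),np.linalg.norm(d),'diag mid',(q[0]+q[2])/2 if n=='w1' else (q[1]+q[2])/2)
E
```

```text
w1 [array([ 0.5481, -0.1636]), array([ 0.5077, -0.1648]), array([ 0.5084, -0.1872])] top [ 0.52822059 -0.17537939]
yaw 0.02831073341183135 0.040451995907038366 diag mid [ 0.52824678 -0.17540012  0.014     ]
w5 [array([ 0.5482, -0.1636]), array([ 0.5092, -0.1656]), array([ 0.5487, -0.1874])] top [ 0.52812271 -0.17538017]
yaw 0.05165512697675899 0.03905819060681671 diag mid [ 0.52897598 -0.17654191  0.014     ]
```

```bash
python3 - <<'E'
from h import *
print(yaw(),delta([.5282,-.1755,.15]),delta([.5282,-.1755,.039]))
E
```

```text
(np.float64(0.23975438092576667), array([-0.00364836,  0.00658244, -0.99997168])) [-5.86  4.78 16.31] [-5.84  4.86 27.41]
```

Request:
drive_tool(deltas=[-2,1.6,2,0,-4,3.2,5,0,-5.8,4.7,9,0,-5.8,4.8,13,0,-5.8,4.8,15,0,-5.8,4.8,16,0,-5.8,4.8,16,0])

```text
t: 6.25
tcp_pos: [0.5284, -0.1739, 0.152]
tool_rot: [0.993, 0.12, -0.003, -0.004]
force: [0.0, 0.3, 0.4]
finger_gap: 0.584
```

```bash
python3 - <<'E'
from h import *
print(yaw(),delta([.5282,-.1755,.039]))
s=snap('wrist','w6'); P=[proj(s,[.5282,-.1755,.082])]; print(P)
E
```

```text
(np.float64(0.24155888607721754), array([-0.00617654,  0.00821994, -0.99994714])) [-1.00e-02  2.60e-01  1.13e+01]
[(np.float64(322.630919591335), np.float64(212.005189580777))]
```

View pics/w6.png

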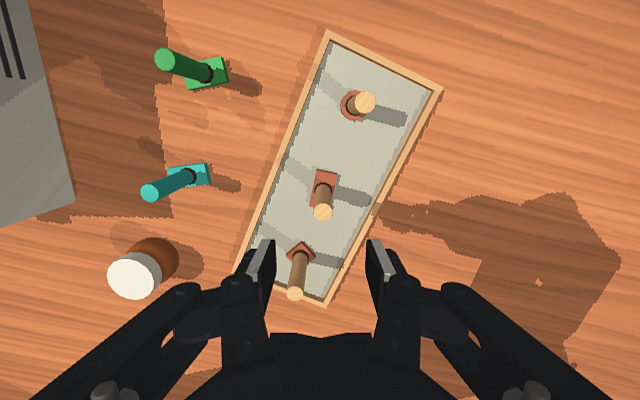

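Request:
drive_tool(deltas=[0,0.2,3,0,0,0.2,6,0,0,0.2,8.5,0,0,0.2,10.3,0,0,0.2,11.2,0,0,0.2,11.2,0])

```text
t: 6.9
tcp_pos: [0.5298, -0.1755, 0.0414]
tool_rot: [0.993, 0.121, -0.001, -0.004]
force: [0.4, 0.3, -0.1]
finger_gap: 0.584
```

```bash
python3 - <<'E'
from h import *
print(yaw(),delta([.5282,-.1755,.039]),manip.sense()['force'])
snap('wrist','w7')
E
```

```text
(np.float64(0.24207375486602287), array([-0.00346541,  0.00666133, -0.99997181])) [-0.16 -0.04  0.24] [ 0.37217017  0.32136108 -0.07949933]
```

View pics/w7.png

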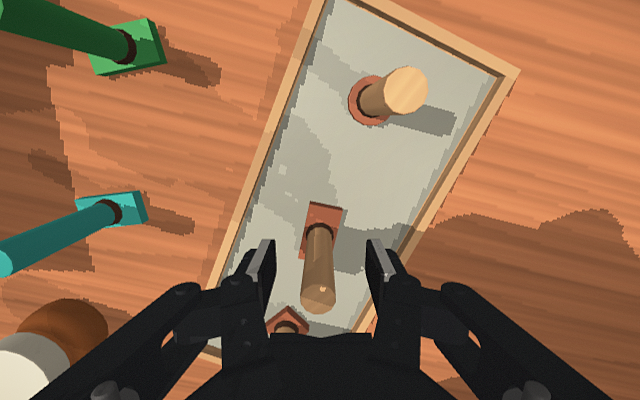

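Request:
drive_tool(deltas=[-0.1,0,0.2,0,-0.1,0,0.2,0,-0.1,0,0.2,0,-0.1,0,0.2,0,-0.1,0,0.2,0,-0.1,0,0.2,0], hand=0, squeeze=50)

```text
t: 7.55
tcp_pos: [0.5299, -0.1763, 0.0408]
tool_rot: [0.993, 0.121, -0.0, -0.003]
force: [-0.3, 1.1, 5.0]
finger_gap: 0.171
```

Request:
drive_tool(deltas=[0,0,-0.5,0,0,0,-2,0,0,0,-5,0,0,0,-9,0,0,0,-13,0,0,0,-17,0,0,0,-20,0,0,0,-21,0,0,0,-21,0])

```text
t: 8.45
tcp_pos: [0.5304, -0.1777, 0.2519]
tool_rot: [0.993, 0.121, 0.001, -0.002]
force: [-0.5, -0.0, -1.1]
finger_gap: 0.173
```

```bash
python3 - <<'E'
from h import *
print(yaw(),manip.sense()['force'],manip.sense()['q'].round(3))
print(delta(mach(-.044,0,.25)), delta(mach(-.044,0,.175)))
snap('wrist','w8'); s=snap('scene','s8'); crop(s,'s8c',180,60,300,180,5)
E
```

```text
(np.float64(0.24190055089055176), array([ 0.00155401,  0.00378892, -0.99999161])) [-0.47831832 -0.00967568 -1.12197411] [-0.525  0.415  1.576  0.004  1.152  0.802]
[  6.42 -39.14   0.34] [  6.41 -39.12   7.84]
```

View pics/w8.png

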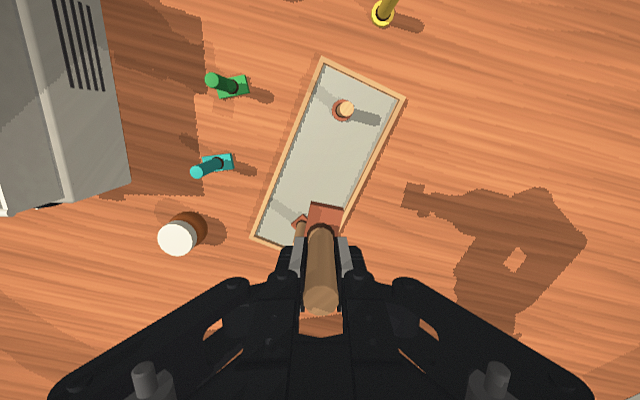

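View pics/s8.png

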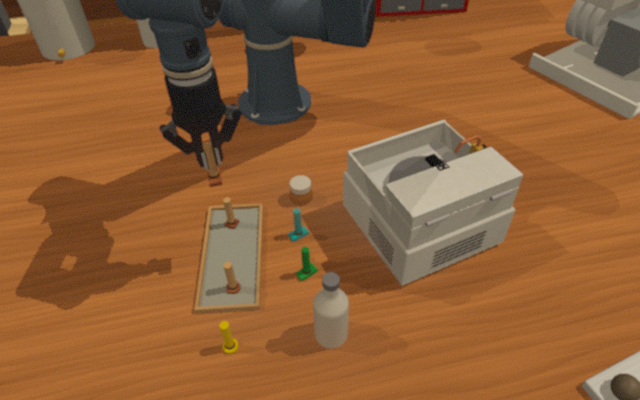

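```bash
python3 - <<'E'
from h import *
s=load('w8'); crop(s,'w8c',290,190,360,330,4); crop(load('s8'),'s8c',190,110,250,200,6)
E
```

```text
(no output)
```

View pics/w8c.png

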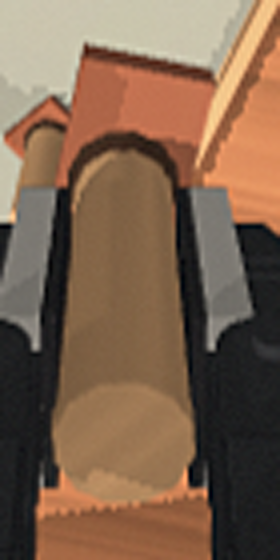

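View pics/s8c.png

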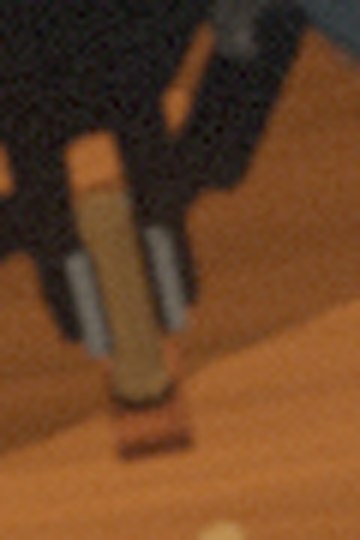

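```bash
python3 - <<'E'
from h import *
s=load('w8'); tcp=manip.sense()['tcp_pos']; print(tcp)
g=lambda p,z: pz(s,290+(p[0]+.5)/4-.5,190+(p[1]+.5)/4-.5,z)
for f in (.212,.217,.222):
    a,b=g((85,57),f+.008),g((210,82),f+.008); d=a-b; L=np.linalg.norm(d); y=np.arctan2(d[1],d[0])-np.pi/2
    a2,b2=g((88,43),f),g((215,72),f); 
    m=(a+b)/2; c=m-0.02*np.array([np.cos(y),np.sin(y),0]); t=g((124,441),f+.076); print(f,'yaw',y,'len',L,np.linalg.norm(a2-b2),'centre',c[:2],'top',t[:2],'yaw2',np.arctan2(*(a2-b2)[1::-1])-np.pi/2)
E
```

```text
[ 0.52889148 -0.17685487  0.2491616 ]
0.212 yaw 0.036204171205462155 len 0.02121044419024076 0.02260967558359606 centre [ 0.52762524 -0.17864036] top [ 0.52552579 -0.17952186] yaw2 0.008638169538641938
0.217 yaw 0.036204171205459934 len 0.020604340775883804 0.02199183644758333 centre [ 0.52919098 -0.17815167] top [ 0.52911914 -0.17864748] yaw2 0.00863816953864438
0.222 yaw 0.03620417120546349 len 0.019998237361526828 0.021373997311570626 centre [ 0.53075671 -0.17766297] top [ 0.53271248 -0.17777309] yaw2 0.008638169538641938
```

Request:
drive_tool(deltas=[0.4,-2.5,-1,-1,1,-6,-1,-3,1.7,-10,-1,-5,2.3,-14,-1,-7,3,-18,-1,-9,3.6,-22,-1,-10.7,4.3,-26,-1,-10.7,4.9,-30,-1,-10.7,5.6,-34,-1,-10.7,6,-37,-1,-10.7,6.4,-39.1,-1,-10.7,6.4,-39.1,-1,-10.7])

```text
t: 9.75
tcp_pos: [0.4956, 0.2202, 0.2594]
tool_rot: [0.977, 0.214, -0.004, -0.004]
force: [0.2, -0.2, 0.4]
finger_gap: 0.173
```

```bash
python3 - <<'E'
from h import *
print(yaw(),manip.sense()['force'],manip.sense()['tcp_pos'])
snap('wrist','w9'); s=snap('scene','s9');t=snap('top','t9'); crop(s,'s9c',340,80,540,240,4); crop(t,'t9c',150,130,300,280,4)
s=load('w9'); crop(s,'w9c',270,150,370,300,4)
print(delta(mach(-.044,0,.175)))
E
```

```text
(np.float64(0.43236227088783263), array([-0.00888334,  0.00660574, -0.99993872])) [ 0.18210033 -0.18649357  0.44030273] [0.49560187 0.22022701 0.25938895]
[0.27 0.13 8.53]
```

View pics/w9.png

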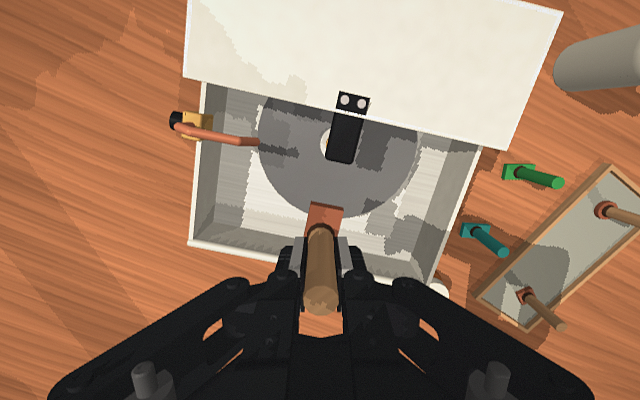

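View pics/s9c.png

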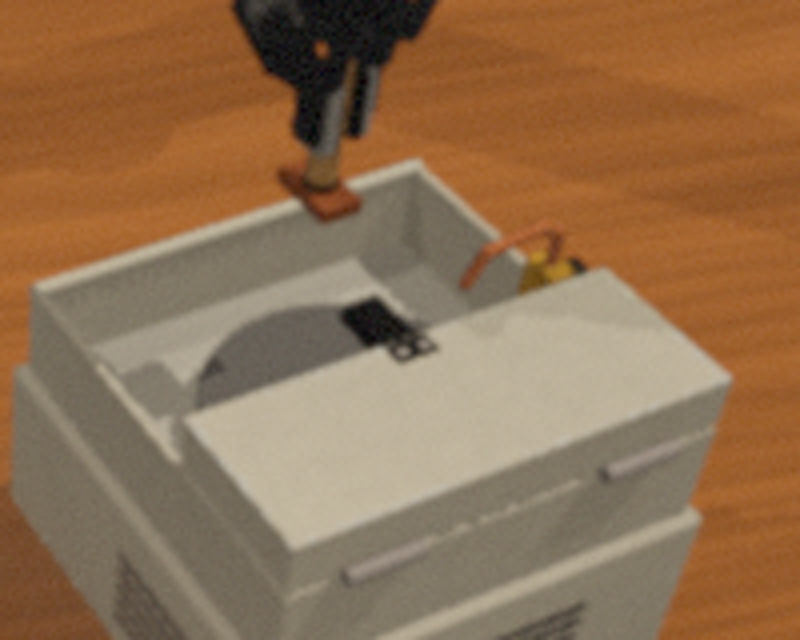

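View pics/w9c.png

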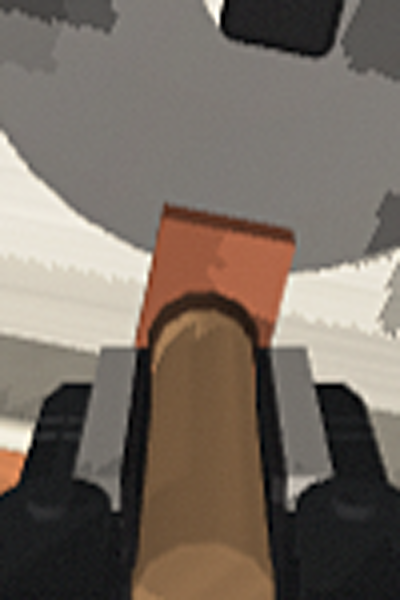

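```bash
python3 - <<'E'
from h import *
s=load('w9')
g=lambda p,z: pz(s,p[0],p[1],z)
d=g((183,78),.184)-g((508,150),.184); print('hood edge yaw(z .184/.196)',np.arctan2(d[1],d[0])-np.pi/2)
# tab free end at z .185-.196 centre
c=lambda p: (270+(p[0]+.5)/4-.5,150+(p[1]+.5)/4-.5)
f=.2594-.035
a,b=g(c((165,213)),f+.008),g(c((293,243)),f+.008); d=a-b; y=np.arctan2(d[1],d[0])-np.pi/2; print('blank yaw',y,np.linalg.norm(d),'centre',((a+b)/2-.02*np.array([np.cos(y),np.sin(y),0]))[:2])
e=[g(c((220,38)),.196),g(c((328,55)),.196)]; print('tab end px->',e[0][:2],e[1][:2], 'expected', mach(-.008,.011,0)[:2],mach(-.008,-.011,0)[:2])
P=cloud(s); d=P[...,:2]-NUT
Q=P.reshape(-1,3); m=(abs(Q[:,2]-.135)<.003); L=Q[m]; print('lap pts',m.sum())
# lap rim: fit circle front boundary
msk=(abs(P[...,2]-.135)<.004).astype(np.uint8); cs,_=cv2.findContours(msk,0,2); k=max(cs,key=cv2.contourArea)[:,0]
B=np.array([g((u,v),.135) for u,v in k]); r=B[:,:2]; D=r-NUT; rr=np.hypot(*D.T); ang=np.degrees(np.arctan2(D@EY,D@EX))
for lo in range(-180,180,20):
    w=(ang>=lo)&(ang<lo+20); 
    if w.sum(): print(lo,np.median(rr[w]).round(4),rr[w].max().round(4))
print('work',mach(-.044,0,0))
E
```

```text
hood edge yaw(z .184/.196) 0.22491403463741144
blank yaw 0.1938139711930842 0.021243608656686067 centre [0.49445805 0.22000296]
tab end px-> [0.53621585 0.23564867] [0.5418073  0.21604335] expected [0.53181931 0.23621962] [0.53655593 0.21473557]
lap pts 13057
-180 0.0565 0.0709
-160 0.0712 0.0722
-140 0.0726 0.0736
-120 0.0738 0.0748
-100 0.0754 0.0764
-80 0.0707 0.0774
-60 0.0466 0.0623
-40 0.0368 0.0407
0 0.0305 0.0333
20 0.0299 0.0407
40 0.0485 0.062
60 0.0753 0.0761
80 0.0744 0.0751
100 0.0726 0.0735
120 0.0717 0.0724
140 0.0706 0.0715
160 0.0649 0.0711
work [0.4990319  0.21772676 0.        ]
```

```bash
cat > fit.py <<'E'
from h import *
from scipy.optimize import least_squares
def lapfit(s,zt=.004,grow=True):
    P=cloud(s); near=np.hypot(P[...,0]-NUT[0],P[...,1]-NUT[1])<.1
    msk=((abs(P[...,2]-.135)<zt)&near).astype(np.uint8); cs,_=cv2.findContours(msk,0,2); k=max(cs,key=cv2.contourArea)[:,0]
    B=np.array([pz(s,u,v,.135)[:2] for u,v in k])
    r=np.hypot(*(B-NUT).T); B=B[(r>.062)&(r<.09)]
    f=lambda p: np.hypot(B[:,0]-p[0],B[:,1]-p[1])-p[2]
    o=least_squares(f,[*NUT,.076],loss='soft_l1',f_scale=.0007)
    c=o.x[:2]-NUT; return o.x, 'mach off',c@EX,c@EY, len(B), np.median(abs(f(o.x)))
if __name__=='__main__':
    for n in ('w9','top0','t9','scene0','s9','w5','s5'):
        try: print(n,lapfit(load(n)))
        except Exception as e: print(n,e)
E
python3 fit.py
```

```text
w9 (array([0.54595832, 0.22738571, 0.07468885]), 'mach off', np.float64(0.003905471342560653), np.float64(-0.0006708771211807875), 150, np.float64(0.00036017136106540615))
top0 (array([0.5426961 , 0.22774944, 0.07458222]), 'mach off', np.float64(0.0007980734860243546), np.float64(0.0003866875429617112), 90, np.float64(0.0006870896538054214))
t9 (array([0.54116157, 0.223314  , 0.07058039]), 'mach off', np.float64(-0.0016554286812257906), np.float64(-0.003614346134566862), 47, np.float64(0.001207083335568196))
scene0 (array([0.54638305, 0.22525791, 0.07425398]), 'mach off', np.float64(0.003862123611406369), np.float64(-0.0028402193540293256), 60, np.float64(0.001183124902204541))
s9 (array([0.54084893, 0.22231394, 0.0686148 ]), 'mach off', np.float64(-0.00217605168950062), np.float64(-0.004523642077417669), 32, np.float64(0.0009369693868542806))
w5 (array([0.5480457 , 0.22579443, 0.07659956]), 'mach off', np.float64(0.005601291041959431), np.float64(-0.0026742540050451527), 94, np.float64(0.00045561593128683187))
s5 (array([0.54193993, 0.22258712, 0.06964113]), 'mach off', np.float64(-0.001051822275022346), np.float64(-0.004491765419855591), 33, np.float64(0.000869782258409238))
```

```bash
python3 - <<'E'
from h import *
im=cv2.imread('pics/t9c.png'); print(im.shape)
s=load('scene0'); crop(s,'sn',395,150,445,200,10)
E
```

```text
(600, 600, 3)
```

View pics/t9c.png

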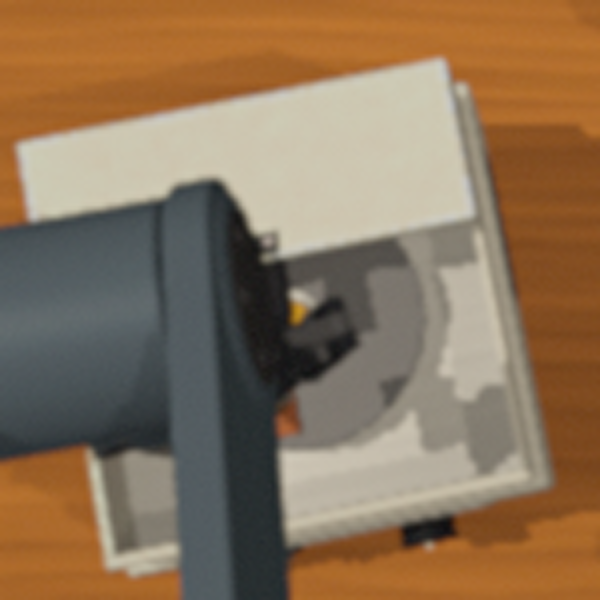

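```bash
python3 - <<'E'
from h import *
print(yaw(),manip.sense()['tcp_pos'],delta([.5033,.2176,.19]))
E
```

```text
(np.float64(0.4286388937163051), array([-0.00726057,  0.00560171, -0.99995795])) [0.49661829 0.21732145 0.26032259] [0.65 0.31 7.03]
```

Request:
drive_tool(deltas=[0.3,0.1,0,-0.5,0.6,0.3,1,-1,0.6,0.3,2.5,-1,0.6,0.3,4,-1,0.6,0.3,5.5,-1,0.6,0.3,6.5,-1,0.6,0.3,7,-1,0.6,0.3,7,-1,0.6,0.3,7,-1])

```text
t: 10.8
tcp_pos: [0.5033, 0.2174, 0.1906]
tool_rot: [0.975, 0.221, -0.002, -0.004]
force: [-0.1, 0.1, -0.8]
finger_gap: 0.174
```

```bash
python3 - <<'E'
from h import *
print(yaw(),manip.sense()['force'],manip.sense()['tcp_pos'])
snap('wrist','w10'); s=snap('scene','s10'); crop(s,'s10c',370,90,490,180,6)
s=load('w10'); crop(s,'w10c',220,40,420,340,2)
print(manip.sense()['tcp_pos'],delta([.5033,.2176,.1758]))
E
python3 -c "
from fit import *
print(lapfit(load('w10')))"
```

```text
(np.float64(0.44591213978036165), array([-0.00638713,  0.00575061, -0.99996307])) [-0.06735236  0.10885658 -0.83273522] [0.50332871 0.21738997 0.19060732]
[0.50341265 0.21755967 0.19098375] [-0.    0.    1.52]
(array([0.54579969, 0.22730826, 0.07477147]), 'mach off', np.float64(0.003733884038037635), np.float64(-0.0007123547228473857), 178, np.float64(0.0003320526941080759))
```

View pics/w10c.png

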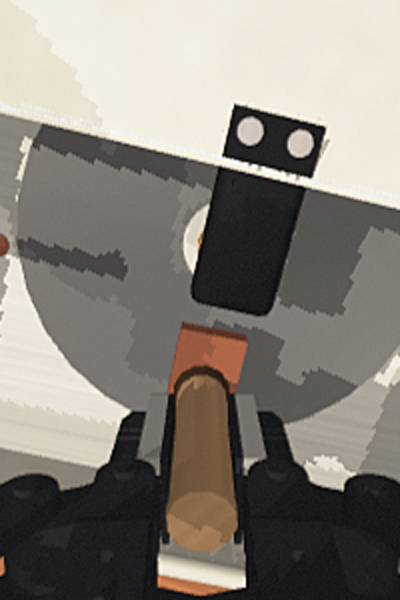

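View pics/s10c.png

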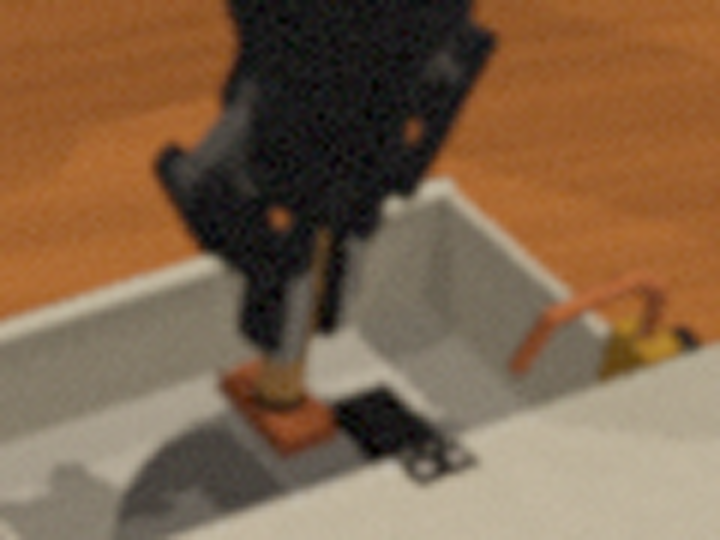

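```bash
python3 - <<'E'
from h import *
s=load('w10'); P=cloud(s)
for (u,v) in [(313,210),(320,212),(328,214),(335,215),(325,219)]: print(u,v,P[v,u].round(4))
g=lambda p,z: pz(s,220+(p[0]+.5)/2-.5,40+(p[1]+.5)/2-.5,z)
print('lap z near',np.median(P[170:190,330:350,2]), np.median(P[185:200,290:305,2]))
zt=np.median(P[207:214,316:330,2]); print('blank top z',zt,'face',zt-.008,'stick top',np.median(P[298:304,317:323],axis=(0,1)))
a,b=g((182,324),zt),g((246,338),zt); d=a-b; y=np.arctan2(d[1],d[0])-np.pi/2; print('yaw',y,np.linalg.norm(d),((a+b)/2-.02*np.array([np.cos(y),np.sin(y),0]))[:2])
d=g((221,167),.185)-g((300,183),.185); 
h=g((0,108),.184)-g((400,208),.184); print('hood edge yaw',np.arctan2(h[1],h[0])-np.pi/2)
s=load('s10');Q=cloud(s)
i=Q[90+int(420/6),370+int(290/6)]; print('scene blank pt',i, 'patch',np.median(Q[158:163,414:422],axis=(0,1)))
E
```

```text
313 210 [0.5161 0.2285 0.1646]
320 212 [0.5167 0.2238 0.1641]
328 214 [0.5178 0.2186 0.1644]
335 215 [0.5191 0.2141 0.1642]
325 219 [0.5134 0.2186 0.1631]
lap z near nan 0.13524981794048388
blank top z nan face nan stick top [0.50217315 0.21651907 0.23211858]
yaw nan nan [nan nan]
hood edge yaw 0.2107015092534772
scene blank pt [0.5150333  0.21543116 0.16216125] patch [0.51532274 0.21402057 0.16305156]
```

```bash
python3 - <<'E'
from h import *
s=load('w10')
g=lambda p,z: pz(s,220+(p[0]+.5)/2-.5,40+(p[1]+.5)/2-.5,z)
zt=.1642
a,b=g((182,324),zt),g((246,338),zt); d=a-b; y=np.arctan2(d[1],d[0])-np.pi/2; print('yaw',y,np.linalg.norm(d),((a+b)/2-.02*np.array([np.cos(y),np.sin(y),0]))[:2])
n=np.array([.5458,.2273]); print('spot', n-.044*np.array([np.cos(.218),np.sin(.218)]))
print(yaw(),manip.sense()['tcp_pos'],delta([.5033,.2176,.1757]))
E
```

```text
yaw 0.22285459641331284 0.021060324873108514 [0.50324749 0.21739622]
spot [0.50284139 0.21778379]
(np.float64(0.4461680544521168), array([-0.00561851,  0.00589681, -0.99996683])) [0.50341265 0.21755967 0.19098375] [-0.    0.    1.53]
```

Spot and yaw agree to within about 0.5 mm and 0.01 rad. I lower 15 mm and hold.

Request:
drive_tool(deltas=[0,0,0.3,0,0,0,0.7,0,0,0,1.1,0,0,0,1.4,0,0,0,1.5,0,0,0,1.5,0,0,0,1.5,0,0,0,1.5,0,0,0,1.5,0])

```text
t: 11.8
tcp_pos: [0.5034, 0.2177, 0.1761]
tool_rot: [0.975, 0.221, -0.002, -0.004]
force: [-0.6, -0.2, -0.7]
finger_gap: 0.177
```

```bash
python3 - <<'E'
from h import *
print(yaw(),manip.sense()['force'],manip.sense()['tcp_pos'],manip.sense()['qd'].round(4))
s=snap('wrist','w11'); q=snap('scene','s11'); crop(s,'w11c',220,40,420,340,2)
P=cloud(s)
for (u,v) in [(313,210),(320,212),(328,214),(335,215)]: print(u,v,P[v,u].round(4))
print('stick top',np.median(P[298:304,317:323],axis=(0,1)))
print(manip.sense()['tcp_pos'],manip.sense()['finger_gap'])
Pq=cloud(q).reshape(-1,3); d=Pq[:,:2]-NUT; Q=np.c_[d@EX,d@EY,Pq[:,2]]
m=(Q[:,0]>.04)&(Q[:,0]<.11)&(abs(Q[:,1])<.09)&(Q[:,2]>.185)&(Q[:,2]<.25); R=Q[m]; print('hood',np.polyfit(R[:,0],R[:,2],1))
a=load('scene0')['frame'].astype(int); df=abs(a-q['frame'].astype(int)).sum(2)
E
python3 -c "
from fit import *
print(lapfit(load('w11')))"
```

```text
(np.float64(0.4461523781538444), array([-0.0053272 ,  0.00599911, -0.99996782])) [-0.58435296 -0.23386266 -0.73692609] [0.50343383 0.21769432 0.17610237] [ 0.002   0.0012 -0.0013  0.0018  0.0007 -0.0022]
313 210 [0.5161 0.2287 0.1495]
320 212 [0.5167 0.224  0.1491]
328 214 [0.5179 0.2188 0.1496]
335 215 [0.5192 0.2144 0.1497]
stick top [0.50244505 0.21658477 0.21768287]
[0.50341624 0.2176777  0.17608979] 0.16964719794835018
hood [0.00074181 0.19518548]
(array([0.54585214, 0.22733298, 0.07484614]), 'mach off', np.float64(0.0037904336835379283), np.float64(-0.0006995106209568547), 191, np.float64(0.0003347562592576486))
```

View pics/w11c.png

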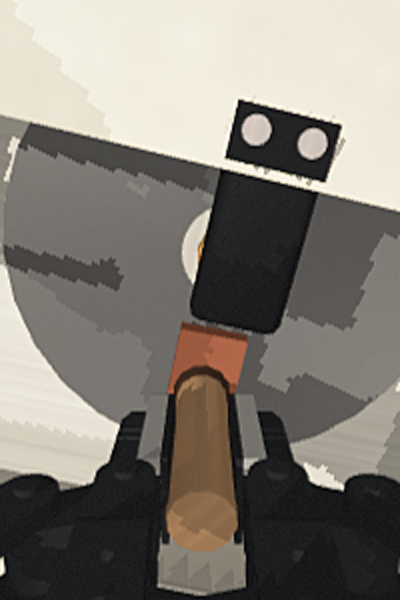

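View pics/s11.png

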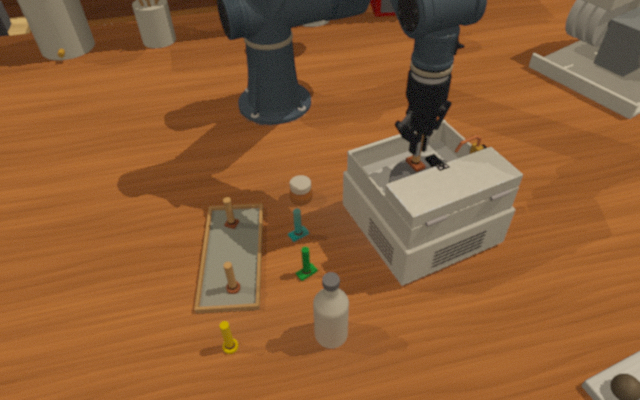

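```bash
python3 -c "
from h import *
s=manip.sense();print(s['t'],s['tcp_pos'],np.abs(s['qd']).max())
print(manip.sign_off())"
```

```text
11.9 [0.50341624 0.2176777  0.17608979] 0.0019222210709784087
the job is handed in; nothing more can be done
None
```

I closed the hood onto its stop while the oblong stone was still in the tray. Then I took that stone by its stick, carried it over the splash guard and handed in at t = 11.9 s, still holding it over the work spot.

**Last checks:**
- **Hood:** its top is level (slope 0.0007, about 195 mm high), so it is fully down.
- **Height:** the blank's face is about 6.5 mm above the lap by depth image. I aimed slightly above 5 mm, and the allowed range is 1.5–12 mm.
- **Position:** the blank measured within about 1 mm of the work spot just before the last 15 mm straight down. The gripper and the fitted lap position did not shift afterwards.
- **Alignment:** the blank's long side was within about 0.01 rad of the line to the nut, measured before the last descent. The gripper leans about 0.01 rad; the stick measures about 0.02 rad from upright.
- **Grip and stillness:** the fingers are closed on the stick with a 50 N grip setting and the arm is still (joint speeds under 0.002 rad/s). No lap contact showed in the force readings.
- **Bystanders:** the other stones, the bottle, the jar and the look-alikes stand where they were in the scene picture. I judged this by eye.

**Where checks disagreed:** the top camera put the nut and the stones about 3–4 mm nearer the robot than the wrist camera did. Early scene-camera readings agreed with the wrist camera. Later ones, with the arm or hood in the way, read nearer the robot again, but those fits were poor. I used the wrist camera, which sees the blank and the lap in one image. Even if the top camera is right, the blank is inside the 12 mm limit.

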